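Free the air valve and set its lever to the pointer

TASK

The nickel key ring hanging on the brass cup hook marks the air valve as shut off: first lift it up and off the hook and leave it lying in the wooden tray. Then, without gripping the lever, push the valve's blue lever gently round until it lines up with the red pointer on the quadrant, and leave it there. Do not shift the pointer or the other things on the bench.

Things in the scene. Friction and masses are not known exactly. Their poses are not given: they have to be found in the camera images.
- valve: brass air valve on a fixed green base, 100 x 90 mm. Origin on the bench below the lever's vertical axis. Shut, the lever points along the valve's -x (towards the robot); it opens towards its +y (clockwise from above). White quadrant plate with ticks every 15 deg under the lever's end: radius 115 to 155 mm, top at z 76 mm. Copper pipe along +x to 175 mm, below z 60 mm
- lever (a joint): valve lever angle, rad: 0 shut (pointing along the valve's -x), 1.571 fully open (along the valve's +y), stops at both. A stiff hinge that stays where it is left: about 0.25 N m (3 N at 90 mm from the axis) moves it. It starts shut or a little open
- lever_tip (a point): end of the lever, on its top face, 120 mm from the axis, 110 mm above the bench. The lever is a level bar from the axis to here; its outer 65 mm is a blue sleeve 18 mm wide, from 94 to 110 mm above the bench, with a white line on top. x axis: from the tip to the valve axis
- pointer (a joint): angle of the red set pointer, rad, on the same axis and scale as the lever: when joint lever equals this, the lever lines up with the pointer. A stiff clip, not to be moved
- pointer_tip (a point): inner tip of the red pointer clip, 125 mm from the valve axis, 84 mm above the bench. The clip is 10 mm wide, sits on the quadrant plate's rim from 125 to 163 mm from the axis, top at 86 mm (the lever passes inside and above it). x axis runs towards the valve axis
- ring: nickel key ring with a red tag fixed stiffly below it (one rigid piece, about 90 g), hanging freely on the hook. Origin: the ring's centre; ring in its own y-z plane, z up as it hangs. Wire 6 mm, 61 mm wide outside along y, opening 49 mm; ring top 31 mm above the origin; tag 30 mm wide, 4 mm thick, bent 20 deg to -x, foot 58 mm below the origin; it topples if stood up
- hook_seat (a point): top of the brass cup hook's wire (6 mm) where the ring rests, 168 mm above the bench. Axes of the fixed wooden stand (base 110 x 90 x 16 mm): the hook points to -x; the post (top at 180 mm) is 77 mm away in +x. The upturned end is 14 mm out in -x, rising to 183 mm: raise the ring 18 to 40 mm, then move it over 30 mm along -x to free it
- tray: shallow open wooden tray, fixed, 220 mm (x) by 200 mm (y) by 30 mm high outside, walls and floor 5 mm thick; origin under its centre. Hook and tray stand one on each side of the valve, either way round
- key_a: an ornate brass wardrobe key 100 mm long, lying flat, 8 mm thick. Bystander, to be left where it is
- key_b: an ornate brass wardrobe key 120 mm long, lying flat, 8 mm thick, at the back left. Bystander, to be left where it is
- padlock: brass padlock lying flat, 50 x 45 mm body, 24 mm high. Bystander, to be left where it is
- bell: bronze counter bell, 80 mm across, 58 mm high. Bystander, to be left where it is
- mallet: beechwood mallet lying on the bench, head 64 mm across and 100 mm long, handle about 190 mm long running from the head along its -x; origin under the middle of the head. Bystander, to be left where it is
- oil_can: yellow can, 56 mm across, 130 mm high, standing at the back right. Bystander, to be left where it is
There are look-alikes about, which are no part of the job. Leave any green or purple look-alike of the ring alone.

How it is judged:
On the way, in this order (a step that is already met when the one before it is completed fails the run):
1. the ring is off the hook, released and lying at rest in the tray (x of ring in the frame of tray between -0.1 and 0.1 m and y of ring in the frame of tray between -0.09 and 0.09 m and z of ring in the frame of tray below 0.05 m and linear speed of ring below 0.05 m/s and contact force between the fingers and ring below 0.1 N), for 0.2 s.
2. the lever lines up with the red pointer (angle between the x axis of lever_tip and the x axis of pointer_tip, either way round below 0.087 rad and velocity of joint lever between -0.05 and 0.05 rad/s), for 0.2 s.
At the end, for the whole second after the job is handed in: The ring lies inside the tray (its centre within 100 mm along x and 90 mm along y of the tray's centre and less than 50 mm above the bench), released and still; the lever is still and within 5 degrees (0.087 rad) of the red pointer (all of step 1 and all of step 2); the robot touches nothing.
It fails at once if the lever is moved (20 mm at its tip) while the ring still hangs on the hook (distance of lever_tip from where it was at the start of the episode above 0.02 m and distance between ring and hook_seat below 0.04 m).
It fails at once if the lever is gripped or forced (fingers press on it with more than 18 N) (contact force between the fingers and valve above 18 N).
It fails at once if the red pointer is shifted by more than 8 mm (distance of pointer_tip from where it was at the start of the episode above 0.008 m).
It fails at once if a bystander (key, padlock, bell, mallet or can) is shifted by more than 30 mm (distance of any of key_a, key_b, padlock, bell, mallet, oil_can from where it was at the start of the episode above 0.03 m).
It also fails if it takes over 64 s, if anything falls off the work surface, if the arm or the gripper's body presses on something with over 40 N, if the wrist force passes 120 N, or if a joint passes its speed limit or range.

ROBOT

A 6-joint arm with a two-finger parallel gripper is mounted at the origin on the work surface. World frame = base frame: x ahead of the robot, y to its left, z up, the work surface at z = 0. Lengths are in m, angles in rad, forces in N, time in s.
With the tool pointing down it reaches from about 0.35 to 0.775 m from the base axis. Payload 7.3 kg.
Tool frame: the origin (TCP) lies at the very end of the fingers, on their centre line; the grasp point (between the pads) lies grip_point_offset behind it (grip_point_offset is the distance from the TCP to the grasp point, in m); z points along the fingers, y is the direction in which the jaws open and shut (so a half turn about z gives the same grasp; the last joint's range is limited). The gripper opens to 92 mm and grips with 3 to 60 N. Pads are 19 mm wide; open, the fingers measure 130 mm over their backs; the gripper's body (75 mm by 190 mm) begins 47 mm behind the grasp point.
Start: joints at [1.066, 0.342, 1.524, -0, 1.275, -0.146], TCP at [0.184, 0.492, 0.227] pointing down, gripper open.
Joint ranges: [-2.53, 2.53], [-0.77, 2.02], [0.04, 2.7], [-1, 4.14], [0.28, 2.66], [-3.11, 3.11]. Speed limits (rad/s): [2.57, 2.57, 3.14, 3.14, 3.14, 3.14].

INTERFACE

Orientations are given as [roll, pitch, yaw] about the fixed x, y, z axes, in that order (R = Rz(yaw) Ry(pitch) Rx(roll)).
In Python, from cell import * gives the robot as it stands.
- The arm moves only by the shell command python3 -m inch 'ROWS' [OPENING] [FORCE]. ROWS is JSON, a list that holds one entry, the list of rows, each a list of 4 numbers: the shift along the tool's x, y, z in mm, then the turn about the tool's z in rad. In form: [[[x, y, z, roll], ...]]. A call has 1 to 10 rows; each row shifts and turns the commanded pose from where the row before left it, along the tool's axes as they then stand; what a row does not reach is not made up. A row lasts 1/8 s, in which the tool goes at most 62.5 mm and 10.7 degrees, less where a joint would pass 70% of its speed; a pose out of reach is approached as far as the arm can. A call with a gripper value outside its range is refused whole. OPENING is the closure, from -1 (fully open) to 1 (shut), set as the call begins (- or left out, the last holds). The fingers move at their own pace and stop on an object; FORCE is the grip in N (left out, the last holds). Time passes only in rows, so rows that do not move let the fingers close. It gives the time, the measured TCP pose, the force and the opening at its end, in the units of the state.
- observe(): the state, without advancing time (a new reading comes with each control period).
- read_camera(name): name is "scene" or "top" or "wrist"; returns a dict with "img" (420x560x3 uint8, blue, green, red), "fx", "fy", "cx", "cy" (pixels), "eye" and "rotation" of the camera in the world; the wrist camera has in their place "T_tool_cam" (4x4, takes a point from camera to tool coordinates, whose origin is the TCP and whose axes are the flange's). Camera axes: x right, y down, z forward; pixel columns grow to the right and rows downward; lengths in m; the calibration is good to about 2 mm. A picture is of the moment at which its call begins: read the wrist's pose just before it. There is no depth.
- hand_in(): hands the job in, once; it reports no verdict.
Trained networks look in the newest picture that a camera, given by its name, has taken for a name from the list of things; names that differ only in an ending like _2 or _b are one class to them, and where a whole thing is asked for, a point or a joint stands for the part that bears it (a point fixed in the world has none). Each returns a list of dicts, best first, with "conf" (0 to 1); they miss things now and then, are a little off and sometimes report something else, mostly with a low value. They report only what shows in the picture. A call takes as long as a camera call. They do not tell look-alikes from the thing itself.
- boxes_of(camera, label): "at" ([row, column] in pixels, amid what is visible of it).
- place_of(camera, label): "at" ([row, column] in pixels: a listed point, or the origin of a listed thing).
The state is a dict: "time": time; "qpos": joint angles; "qvel": joint speeds; "joint_efforts": joint torques, N m; "tool_pos": TCP position; "tool_rot": TCP orientation; "contact_force": force on the tool from outside, world axes, zero at the start; "torque": the same for the moment, N m; "opening": finger opening in m.
Only numpy, scipy, OpenCV 4.12 (cv2) and the standard library are available. Lean on these libraries where they do the work, as an engineer would, in place of code of your own. Each camera call takes 0.05 s, during which the arm holds its last target. There are 200 camera calls.

## Working session

There is one attempt and no reset: what is moved stays moved. The work goes in short steps, Python scripts to look and compute and a shell command to move; the robot and the scene stay as the last step left them, time stands still between calls to the robot, and variables do not carry over. Pictures are saved under pics/ and viewed, about 8 in all and at most 12, crops included, and the job is handed in when it is done.

```bash
ls; mkdir -p pics
cat > h.py <<'E'
from cell import *
import numpy as np, cv2
def ray(c,at):
    r,k=at; d=np.array([(k-c["cx"])/c["fx"],(r-c["cy"])/c["fy"],1.])
    if "T_tool_cam" in c:
        from scipy.spatial.transform import Rotation as R
        s=c["s"]; Rt=R.from_euler("xyz",s["tool_rot"]).as_matrix(); T=np.array(c["T_tool_cam"])
        return Rt@T[:3,3]+np.array(s["tool_pos"]), Rt@T[:3,:3]@d
    return np.array(c["eye"]),np.array(c["rotation"])@d
def atz(c,at,z):
    o,d=ray(c,at); return o+d*(z-o[2])/d[2]
def cam(n):
    s=observe(); c=read_camera(n); c["s"]=s; return c
def tri(c1,a1,c2,a2):
    o1,d1=ray(c1,a1);o2,d2=ray(c2,a2);d1/=np.linalg.norm(d1);d2/=np.linalg.norm(d2)
    t=np.linalg.lstsq(np.c_[d1,-d2],o2-o1,rcond=None)[0];p,q=o1+t[0]*d1,o2+t[1]*d2
    return (p+q)/2,np.linalg.norm(p-q)
def proj(c,p):
    q=np.array(c["rotation"]).T@(np.array(p)-np.array(c["eye"])); return [c["fy"]*q[1]/q[2]+c["cy"],c["fx"]*q[0]/q[2]+c["cx"]]
E
python3 - <<'E'
from h import *
np.set_printoptions(precision=3,suppress=True)
Z=dict(valve=0,lever_tip=.11,pointer_tip=.084,hook_seat=.168,ring=.14,tray=0,key_a=.004,key_b=.004,padlock=.01,bell=.03,mallet=0,oil_can=0)
print(observe())
cs={n:cam(n) for n in("scene","top")}
for n,c in cs.items():
    cv2.imwrite(f"pics/{n}0.png",c["img"]); print(n,np.array(c["eye"]))
    for l,z in Z.items():
        for d in place_of(n,l)[:3]: print(n,l,round(d["conf"],2),np.round(d["at"]),atz(c,d["at"],z))
import pickle; pickle.dump(cs,open("cs.pkl","wb"))
E
```

```text
pics
{'time': 0.0, 'qpos': array([ 1.066,  0.343,  1.525,  0.   ,  1.275, -0.146]), 'qvel': array([-0.   , -0.   ,  0.   ,  0.001, -0.001,  0.002]), 'joint_efforts': array([  0.   , -43.124, -24.422,   0.072,   0.056,  -0.   ]), 'tool_pos': array([0.184, 0.491, 0.226]), 'tool_rot': array([-3.14 , -0.   ,  2.783]), 'contact_force': array([-0.049,  0.354,  0.212]), 'torque': array([-0.037,  0.025,  0.024]), 'opening': 0.09151686306616562}
scene [ 1.332 -1.024  1.04 ]Traceback (most recent call last):
  File "<stdin>", line 9, in <module>
  File "h.py", line 11, in atz
    o,d=ray(c,at); return o+d*(z-o[2])/d[2]
                                       ~^^^
IndexError: invalid index to scalar variable.
```

View pics/scene0.png

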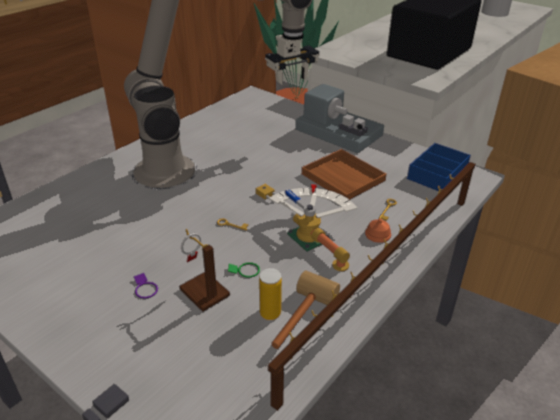

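The scene view shows the ring with its red tag hanging on the post's hook at about (row 243, col 192). The purple look-alike is at (288,147) and the green one at (269,248). The tray is at (173,343), the blue lever at (196,291), and the red pointer at (188,313). The script failed because the camera's rotation isn't a 3x3 matrix, so I'll check its format.

Run:
```python
from h import *
c=cam("top"); print({k:v for k,v in c.items() if k not in("img","s")}); cv2.imwrite("pics/top0.png",c["img"])
c=cam("scene"); print(c["rotation"])
w=cam("wrist"); print({k:v for k,v in w.items() if k not in("img","s")})
```

```text
{'fx': 508.9714773339994, 'fy': 508.9714773339994, 'cx': 278.9067729167346, 'cy': 216.47338529251488, 'eye': array([ 0.45177047, -0.0169531 ,  1.29811676]), 'rotation': array([-3.03269753, -0.01178886, -1.59897461])}
[-2.20025093 -0.01258762  0.66991038]
{'fx': 309.06723113604687, 'fy': 309.06723113604687, 'cx': 284.1236687088043, 'cy': 209.11787468669155, 'T_tool_cam': array([[-1.16482942e-03, -9.56647115e-01, -2.91247217e-01,
         7.94838978e-02],
       [ 9.99998726e-01, -7.96549791e-04, -1.38305484e-03,
         1.87880760e-04],
       [ 1.09110252e-03, -2.91248457e-01,  9.56646824e-01,
        -1.57624668e-01],
       [ 0.00000000e+00,  0.00000000e+00,  0.00000000e+00,
         1.00000000e+00]])}
```

View pics/top0.png

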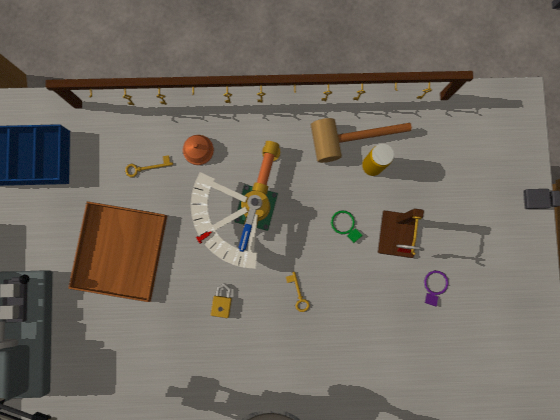

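The top view (up is +x, left is +y) shows the valve axis at (203,256), the blue lever at (238,246), and the red pointer at (238,204). The tray is at (252,120). The hook stand is at (232,400), with the nickel ring edge-on at about (247,408). The look-alikes are green at (222,344) and purple at (283,436).

```bash
cat > fix.py <<'E'
s=open("h.py").read()
s=s.replace('np.array(c["rotation"])','RM(c["rotation"])').replace("import numpy as np, cv2","import numpy as np, cv2\nfrom scipy.spatial.transform import Rotation\nnp.set_printoptions(precision=3,suppress=True)\ndef RM(e): return Rotation.from_euler('xyz',e).as_matrix()")
open("h.py","w").write(s)
E
python3 fix.py
python3 - <<'E'
from h import *
Z=dict(valve=0,lever_tip=.11,pointer_tip=.084,hook_seat=.168,ring=.14,tray=0,key_a=.004,key_b=.004,padlock=.01,bell=.03,mallet=0,oil_can=0)
cs={n:cam(n) for n in("scene","top")}
P={}
for l,z in Z.items():
    for n,c in cs.items():
        P[n,l]=place_of(n,l)[:3]
        for d in P[n,l]: print(n,l,round(d["conf"],2),np.round(d["at"]),atz(c,d["at"],z))
    if P["scene",l] and P["top",l]:
        for a in P["scene",l]:
            for b in P["top",l]:
                p,e=tri(cs["scene"],a["at"],cs["top"],b["at"])
                if e<.015: print("  TRI",l,p,e)
i=cs["scene"]["img"][215:315,115:275]; j=cs["top"]["img"][190:310,320:460]
cv2.imwrite("pics/crop.png",np.vstack([cv2.resize(i,(480,300),interpolation=2),cv2.resize(j,(480,300*480//350),interpolation=2)])[:600])
E
```

```text
scene valve 0.83 [238. 309.] [0.616 0.022 0.   ]
top valve 0.56 [207. 256.] [0.62  0.022 0.   ]
  TRI valve [0.618 0.021 0.002] 0.002716713155020201
scene lever_tip 0.55 [188. 283.] [0.491 0.056 0.11 ]
top lever_tip 0.67 [256. 241.] [0.49  0.056 0.11 ]
top lever_tip 0.46 [244. 410.] [ 0.508 -0.34   0.11 ]
  TRI lever_tip [0.49  0.056 0.11 ] 3.2441217925874235e-05
top pointer_tip 0.64 [228. 212.] [0.56  0.125 0.084]
scene hook_seat 0.59 [240. 188.] [ 0.501 -0.343  0.168]
top hook_seat 0.76 [246. 412.] [ 0.5   -0.328  0.168]
  TRI hook_seat [ 0.497 -0.334  0.16 ] 0.009337493003359286
scene ring 0.67 [290. 148.] [ 0.537 -0.507  0.14 ]
scene ring 0.48 [245. 192.] [ 0.496 -0.33   0.14 ]
scene ring 0.47 [271. 246.] [ 0.668 -0.316  0.14 ]
top ring 0.81 [221. 341.] [ 0.563 -0.176  0.14 ]
top ring 0.61 [283. 432.] [ 0.417 -0.377  0.14 ]
top ring 0.45 [247. 413.] [ 0.499 -0.338  0.14 ]
  TRI ring [ 0.411 -0.423 -0.004] 0.003867504990489261
  TRI ring [ 0.5   -0.335  0.146] 0.0029445694352263968
scene tray 0.69 [177. 343.] [0.509 0.373 0.   ]
scene tray 0.25 [236. 189.] [ 0.332 -0.199  0.   ]
t
[... 831 characters left out ...]
64.] [0.38  0.092 0.01 ]
top padlock 0.85 [305. 224.] [0.373 0.108 0.01 ]
  TRI padlock [ 0.37   0.107 -0.003] 0.004176079916277046
scene bell 0.96 [236. 377.] [0.785 0.128 0.03 ]
top bell 0.6 [149. 198.] [0.769 0.166 0.03 ]
top bell 0.15 [163. 371.] [ 0.721 -0.275  0.03 ]
  TRI bell [ 0.772  0.167 -0.   ] 0.010173816928620629
scene mallet 0.55 [297. 316.] [ 0.778 -0.164  0.   ]
top mallet 0.71 [143. 324.] [ 0.783 -0.16   0.   ]
top mallet 0.26 [150. 198.] [0.772 0.168 0.   ]
  TRI mallet [ 0.78  -0.162  0.   ] 0.006902036899743073
scene oil_can 0.67 [316. 271.] [ 0.725 -0.29   0.   ]
top oil_can 0.79 [162. 372.] [ 0.73  -0.284  0.   ]
  TRI oil_can [ 0.727 -0.286 -0.001] 0.00798515602309878
```

View pics/crop.png

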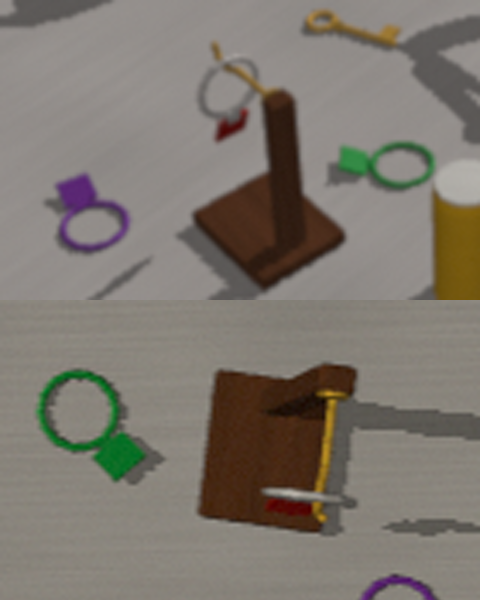

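The crop confirms the choice: a silver ring with a red tag, hanging on the brass hook at scene (243,192). The green and purple ones lie flat on the bench and are look-alikes. I'll turn the jaws to close across the ring's plane and go above it for a wrist look.

```bash
python3 -m inch '[[[0,0,-10,0.18],[0,0,-10,0.18],[0,0,-10,0.18],[0,0,-10,0.18],[0,0,-10,0.18],[0,0,-10,0.18],[0,0,-10,0.18],[0,0,-10,0.05]]]' -0.2
python3 -m inch '[[[-33,37,0,0],[-33,37,0,0],[-33,37,0,0],[-33,37,0,0],[-33,37,0,0],[-33,37,0,0],[-33,37,0,0],[-33,37,0,0]]]'
python3 -m inch '[[[-45,9,0,0],[-45,9,0,0],[-45,9,0,0],[-45,9,0,0],[-45,9,0,0],[-45,9,0,0],[-45,9,0,0],[-45,9,0,0],[-45,9,0,0],[-45,9,0,0]]]'
python3 -m inch '[[[0,0,0,0],[0,0,0,0]]]'
python3 - <<'E'
from h import *
import cell
print("gpo",getattr(cell,"grip_point_offset",None),[k for k in dir(cell) if not k.startswith("_")])
cs={n:cam(n) for n in("wrist",)}
w=cs["wrist"]; print(w["s"]["tool_pos"],w["s"]["tool_rot"],w["s"]["opening"])
cv2.imwrite("pics/w1.png",w["img"])
for l,z in dict(ring=.1435,hook_seat=.168).items():
    for d in place_of("wrist",l): print(l,round(d["conf"],2),np.round(d["at"]),atz(w,d["at"],z))
E
```

```text
time: 2.6
tool_pos: [0.1843, 0.4916, 0.3071]
tool_rot: [3.142, -0.0, 1.47]
contact_force: [0.2, 0.5, -0.3]
opening: 0.055
time: 3.6
tool_pos: [0.4541, 0.1986, 0.3069]
tool_rot: [3.141, -0.0, 1.473]
contact_force: [0.0, 0.7, 0.5]
opening: 0.055
time: 4.85
tool_pos: [0.4986, -0.2583, 0.3067]
tool_rot: [3.141, -0.0, 1.473]
contact_force: [0.5, -0.1, -0.1]
opening: 0.055
time: 5.1
tool_pos: [0.4985, -0.2563, 0.3065]
tool_rot: [-3.141, -0.001, 1.472]
contact_force: [0.7, 0.9, 0.6]
opening: 0.055
gpo 0.0188 ['IKError', 'boxes_of', 'grip_point_offset', 'hand_in', 'observe', 'place_of', 'read_camera']
[ 0.498 -0.256  0.306] [-3.141 -0.001  1.472] 0.055049506139817656
ring 0.75 [254. 289.] [ 0.496 -0.329  0.143]
ring 0.72 [279. 244.] [ 0.441 -0.354  0.143]
ring 0.65 [126. 331.] [ 0.551 -0.193  0.143]
hook_seat 0.71 [269. 289.] [ 0.495 -0.334  0.168]
```

View pics/w1.png

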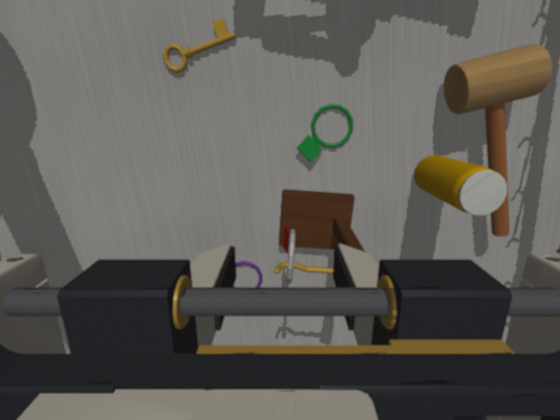

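The wrist view shows the nickel ring edge-on between the fingers, a near-vertical line from about (232,292) to (278,290), with the red tag at (240,287). The hook runs from (268,280) to the right, towards the post. The green ring at (125,332) and the purple one at (278,245) stay out of the way. I'll check the ring's line in metric terms, then descend to grip its +y flank, clear of the hook wire.

```bash
python3 - <<'E'
from h import *
w=cam("wrist")
g=w["img"][225:285,265:345]
cv2.imwrite("pics/w1c.png",cv2.resize(g,(800,600),interpolation=cv2.INTER_CUBIC))
for at,z in [((232,292),.1435),((240,292),.158),((250,291),.17),((268,290),.174)]: print(at,z,atz(w,at,z))
E
python3 -m inch '[[[-18,1.5,0,0],[-18,1.5,0,0],[-17,1,0,0],[0,0,30,0],[0,0,30,0],[0,0,30,0],[0,0,0,0]]]'
python3 - <<'E'
from h import *
w=cam("wrist");print(w["s"]["tool_pos"]); cv2.imwrite("pics/w2.png",w["img"])
E
```

```text
(232, 292) 0.1435 [ 0.502 -0.302  0.143]
(240, 292) 0.158 [ 0.502 -0.305  0.158]
(250, 291) 0.17 [ 0.5   -0.311  0.17 ]
(268, 290) 0.174 [ 0.497 -0.33   0.174]
time: 6.18
tool_pos: [0.4962, -0.3101, 0.2144]
tool_rot: [-3.137, -0.003, 1.472]
contact_force: [-0.3, 0.3, -0.1]
opening: 0.0555
[ 0.496 -0.31   0.214]
```

View pics/w2.png

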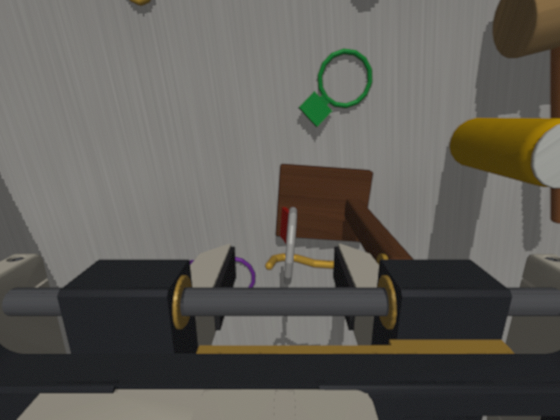

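The ring is centred between the fingers, with its line from (208,292) to (278,290). The hook crosses at (262,290), behind where the pads will close. I'll descend and grip gently.

```bash
python3 -m inch '[[[0,2,20,0],[0,0,20,0],[0,0,20,0],[0,0,14,0],[0,0,0,0]]]'
python3 -m inch '[[[0,0,0,0],[0,0,0,0],[0,0,0,0],[0,0,0,0],[0,0,0,0],[0,0,0,0]]]' 1 30
python3 - <<'E'
from h import *
w=cam("wrist");print(w["s"]["tool_pos"],w["s"]["opening"],w["s"]["contact_force"]); cv2.imwrite("pics/w3.png",w["img"])
c=cam("scene")
i=c["img"][200:310,115:275]; cv2.imwrite("pics/s3.png",cv2.resize(i,(800,550),interpolation=2))
E
```

```text
time: 6.85
tool_pos: [0.4994, -0.3103, 0.1427]
tool_rot: [-3.141, -0.0, 1.473]
contact_force: [-0.1, -0.2, 1.3]
opening: 0.0551
time: 7.6
tool_pos: [0.4994, -0.3101, 0.1427]
tool_rot: [-3.141, -0.0, 1.473]
contact_force: [-0.0, 0.3, 0.4]
opening: 0.0051
[ 0.499 -0.31   0.143] 0.005071714059356212 [-0.     0.302  0.374]
```

View pics/s3.png

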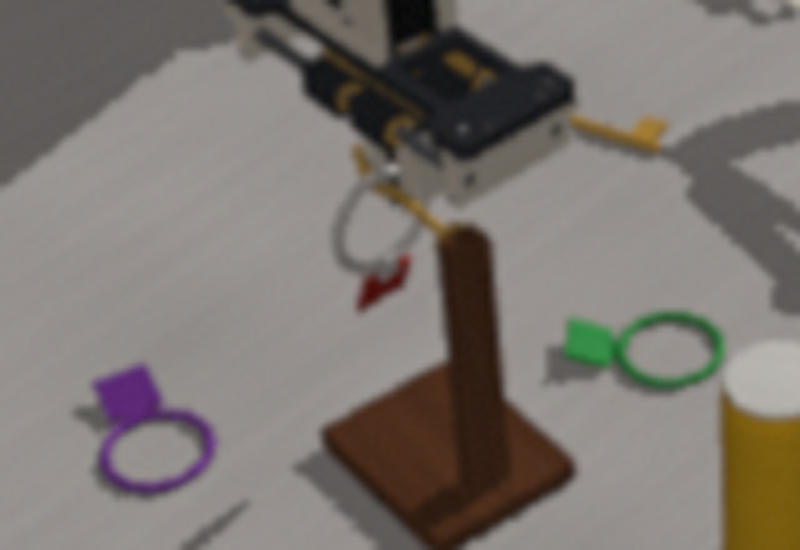

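The fingers hold the ring's far flank (opening 5 mm, about the wire's thickness) and it still hangs on the hook. I'll lift it, then move out along the hook.

```bash
python3 -m inch '[[[0,0,-7,0],[0,0,-7,0],[0,0,-7,0],[0,0,-7,0],[0,0,0,0]]]'
python3 -m inch '[[[0,-10,0,0],[0,-12,0,0],[0,-12,0,0],[0,-12,0,0],[0,0,0,0]]]'
python3 -m inch '[[[0,0,-20,0],[0,0,-20,0],[0,0,-20,0],[0,0,-20,0],[0,0,0,0]]]'
python3 - <<'E'
from h import *
w=cam("wrist");print(w["s"]["tool_pos"],w["s"]["opening"],w["s"]["contact_force"])
print(w["s"]["qpos"])
c=cam("scene"); cv2.imwrite("pics/s4.png",cv2.resize(c["img"][160:310,115:335],(770,525),interpolation=2))
# tray corner yaw check + lever/pointer
t=cam("top")
for l,z in dict(lever_tip=.11,pointer_tip=.084,valve=0,tray=0).items():
    print(l,[(round(d["conf"],2),atz(t,d["at"],z)) for d in place_of("top",l)[:2]])
for at in((202,86),(213,166),(300,150),(290,71)): print(at,atz(t,at,.03))
E
```

```text
time: 8.32
tool_pos: [0.4997, -0.3103, 0.1715]
tool_rot: [3.14, 0.001, 1.473]
contact_force: [0.1, -0.4, -1.1]
opening: 0.0051
time: 8.95
tool_pos: [0.4527, -0.3056, 0.1709]
tool_rot: [3.142, -0.0, 1.472]
contact_force: [0.2, 0.6, 0.6]
opening: 0.0055
time: 9.57
tool_pos: [0.4544, -0.3061, 0.2521]
tool_rot: [3.139, 0.002, 1.473]
contact_force: [-0.1, 0.6, -0.2]
opening: 0.0052
[ 0.454 -0.306  0.252] 0.00515816650964804 [-0.082  0.599 -0.173]
[-0.733  0.364  1.42   0.     1.354 -0.635]
lever_tip [(0.69, array([0.494, 0.058, 0.11 ]))]
pointer_tip [(0.65, array([0.559, 0.129, 0.084]))]
valve [(0.56, array([0.617, 0.026, 0.   ])), (0.31, array([0.369, 0.119, 0.   ]))]
tray [(0.67, array([0.519, 0.374, 0.   ]))]
(202, 86) [0.639 0.446 0.03 ]
(213, 166) [0.606 0.246 0.03 ]
(300, 150) [0.392 0.286 0.03 ]
(290, 71) [0.422 0.48  0.03 ]
```

View pics/s4.png

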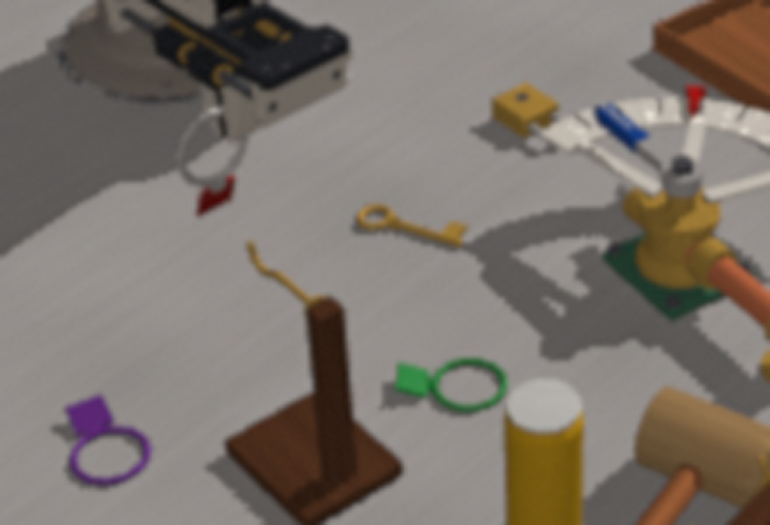

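The ring is free of the hook and held upright, and the lever hasn't moved. Next I'll carry it over the valve to the tray at z 0.25.

```bash
python3 -m inch '[[[20,-1,0,0],[40,-1,0,0],[50,-2,0,0],[50,-2,0,0],[50,-2,0,0],[50,-2,0,0],[50,-2,0,0],[50,-2,0,0],[50,-2,0,0]]]'
python3 -m inch '[[[50,-1,0,0],[50,-1,0,0],[50,-1,0,0],[50,-1,0,0],[50,0,0,0],[30,0,0,0],[10,0,0,0],[0,0,0,0],[0,0,0,0]]]'
python3 -m inch '[[[0,0,35,0],[0,0,35,0],[0,0,35,0],[0,0,30,0],[0,0,25,0],[0,0,15,0],[0,0,7,0],[0,0,0,0],[0,0,0,0]]]'
python3 - <<'E'
from h import *
print(observe()["tool_pos"],observe()["opening"])
c=cam("scene"); cv2.imwrite("pics/s5.png",cv2.resize(c["img"][95:220,270:410],(672,600),interpolation=2))
E
```

```text
time: 11.05
tool_pos: [0.4768, 0.1066, 0.2508]
tool_rot: [3.141, -0.0, 1.473]
contact_force: [0.4, -0.7, -0.4]
opening: 0.0053
time: 12.18
tool_pos: [0.5022, 0.392, 0.251]
tool_rot: [3.142, 0.0, 1.472]
contact_force: [0.3, -0.2, -0.4]
opening: 0.0052
time: 13.3
tool_pos: [0.5028, 0.3933, 0.0698]
tool_rot: [3.14, -0.001, 1.473]
contact_force: [0.2, 0.4, -0.7]
opening: 0.0051
[0.503 0.393 0.07 ] 0.005099378832196535
```

View pics/s5.png

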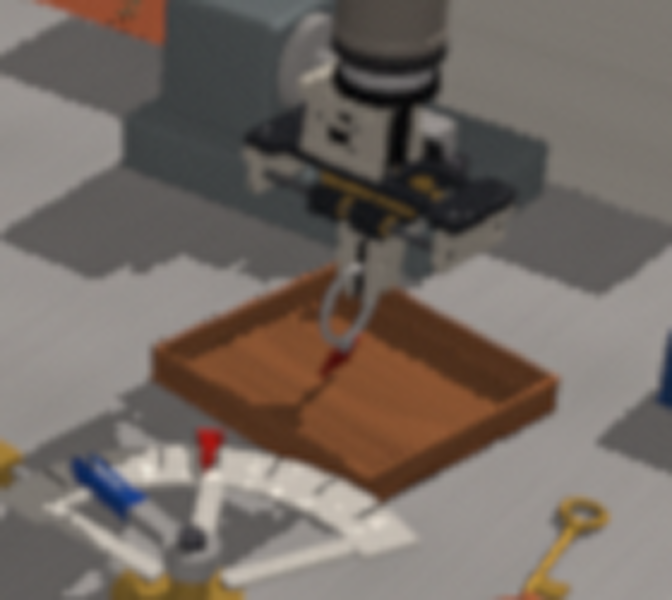

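The ring is upright over the middle of the tray, with its tag's foot about 8 mm above the floor. I'll lower it a little, release and rise.

```bash
python3 -m inch '[[[0,0,4,0],[0,0,2,0],[0,0,0,0]]]'
python3 -m inch '[[[0,0,0,0],[0,0,0,0],[0,0,0,0],[0,0,0,0],[0,0,-10,0],[0,0,-15,0],[0,0,-20,0],[0,0,-30,0],[0,0,-40,0],[0,0,-40,0]]]' -0.2
python3 -m inch '[[[-40,-30,0,0],[-50,-30,0,0],[-50,-20,0,0],[-50,0,0,0],[0,0,0,0]]]'
python3 - <<'E'
from h import *
print(observe()["tool_pos"],observe()["opening"])
t=cam("top"); c=cam("scene")
b=place_of("top","ring"); a=place_of("scene","ring")
for d in b: print(round(d["conf"],2),d["at"],atz(t,d["at"],.01))
for d in a: print(round(d["conf"],2),d["at"],atz(c,d["at"],.01))
for n,k in(("top",t),("scene",c)):
  for l,z in(("lever_tip",.11),("pointer_tip",.084)):
    print(n,l,[(round(d["conf"],2),np.round(d["at"],1),atz(k,d["at"],z)) for d in place_of(n,l)[:2]])
x=t["img"][170:320,60:310]; y=c["img"][140:240,220:400]
cv2.imwrite("pics/t6.png",np.vstack([cv2.resize(x,(600,330),interpolation=2),cv2.resize(y,(600,270),interpolation=2)]))
E
```

```text
time: 13.72
tool_pos: [0.5022, 0.3931, 0.0628]
tool_rot: [3.141, -0.0, 1.473]
contact_force: [0.6, -0.1, 0.0]
opening: 0.0051
time: 14.98
tool_pos: [0.5022, 0.393, 0.2204]
tool_rot: [3.14, -0.001, 1.473]
contact_force: [0.1, 0.0, 0.5]
opening: 0.0552
time: 15.6
tool_pos: [0.4037, 0.2096, 0.2194]
tool_rot: [3.14, -0.0, 1.47]
contact_force: [0.3, -0.4, -0.1]
opening: 0.0548
[0.404 0.21  0.219] 0.054763988004007266
0.86 [282.4, 433.8] [ 0.415 -0.422  0.01 ]
0.85 [231.8, 117.4] [0.564 0.373 0.01 ]
0.59 [219.7, 342.9] [ 0.579 -0.199  0.01 ]
0.74 [294.1, 148.6] [ 0.434 -0.44   0.01 ]
0.59 [297.3, 315.6] [ 0.781 -0.174  0.01 ]
0.56 [182.8, 352.8] [0.564 0.348 0.01 ]
0.56 [270.8, 246.1] [ 0.573 -0.213  0.01 ]
top lever_tip [(0.18, array([252.4, 121. ]), array([0.507, 0.334, 0.11 ]))]
top pointer_tip [(0.53, array([231.3, 212.5]), array([0.553, 0.125, 0.084]))]
scene lever_tip [(0.8, array([187.2, 286. ]), array([0.494, 0.064, 0.11 ])), (0.33, array([236.2, 188.8]), array([ 0.437, -0.287,  0.11 ]))]
scene pointer_tip [(0.47, array([190.9, 314.5]), array([0.552, 0.135, 0.084])), (0.35, array([236.4, 188.4]), array([ 0.412, -0.268,  0.084]))]
```

View pics/t6.png

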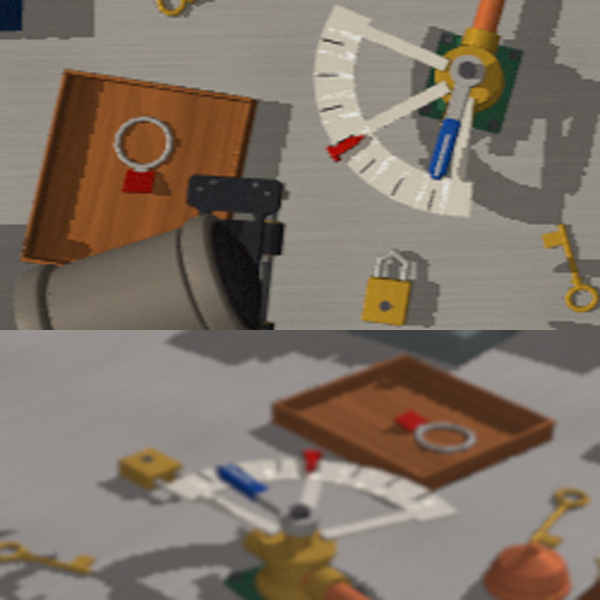

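The ring with its red tag lies flat in the tray (top 232,117), about 48 mm ahead of the tray's centre. In the top crop the lever is blue at (145,445) and the pointer red at (148,345). I'll measure their angles by colour.

```bash
cat > ang.py <<'E'
from h import *
def blob(img,kind,box):
    r0,r1,c0,c1=box; h=cv2.cvtColor(img[r0:r1,c0:c1],cv2.COLOR_BGR2HSV)
    H,S,V=h[...,0],h[...,1],h[...,2]
    m=((H>105)&(H<128)&(S>150)&(V>60)) if kind=="blue" else (((H<5)|(H>174))&(S>190)&(V>90))
    n,l,s,_=cv2.connectedComponentsWithStats(m.astype(np.uint8)); k=1+np.argmax(s[1:,4])
    p=np.argwhere(l==k)+[r0,c0]; return p
def dirpts(c,p,z):
    w=np.array([atz(c,q,z)[:2] for q in p]); m=w.mean(0); u=np.linalg.svd(w-m)[2][0]
    s=(w-m)@u; return m,u,m+u*s.min(),m+u*s.max(),len(p)
def go(A):
    c=cam("top"); B=(150,300,170,290)
    b=dirpts(c,blob(c["img"],"blue",B),.110); r=dirpts(c,blob(c["img"],"red",B),.086)
    A=np.array(A)
    for n,x in(("lever",b),("pointer",r)):
        v=x[0]-A; print(n,"centroid",x[0],"ends",x[2],x[3],"n",x[4],"r",np.linalg.norm(v),"bearing",np.degrees(np.arctan2(v[1],v[0])),"own axis",np.degrees(np.arctan2(x[1][1],x[1][0]))%180)
    return c,b,r
if __name__=="__main__":
    c,b,r=go((.615,.023))
    print("axis cap",atz(c,(201.8,254.6),.11))
    for l,z in(("lever_tip",.11),("pointer_tip",.084),("valve",0)): print(l,[(round(d["conf"],2),atz(c,d["at"],z)) for d in place_of("top",l)[:2]])
E
python3 ang.py
```

```text
lever centroid [0.537 0.046] ends [0.565 0.038] [0.504 0.056] n 137 r 0.08151638963081166 bearing 163.30295408344077 own axis 163.97138481723601
pointer centroid [0.542 0.147] ends [0.552 0.131] [0.533 0.16 ] n 59 r 0.14425506496765525 bearing 120.57502357553606 own axis 123.33034005516309
axis cap [0.618 0.022 0.11 ]
lever_tip [(0.63, array([0.493, 0.058, 0.11 ]))]
pointer_tip [(0.53, array([0.55 , 0.124, 0.084]))]
valve [(0.64, array([0.62 , 0.024, 0.   ]))]
```

Lever bearing is 163.5° and the pointer is at about 121°, as seen from the valve axis at (0.618, 0.022). The radii agree with the given sizes (sleeve mid about 85 mm, clip mid about 145 mm). I'll shut the fingers, go to the lever's -y side at 85 mm radius, align with it and descend to z 0.098, above the quadrant and clip.

```bash
python3 -m inch '[[[-37,28,0,0],[-37,28,0,0],[-37,29,0,0],[-37,29,0,0],[-36,28,0,0],[0,0,0,0.1],[0,0,0,0.087],[0,0,0,0],[0,0,0,0]]]' 1 10
python3 -m inch '[[[0,0,30,0],[0,0,30,0],[0,0,30,0],[0,0,20,0],[0,0,11,0],[0,0,0,0],[0,0,0,0]]]'
python3 - <<'E'
from h import *
s=observe();p=s["tool_pos"];y=s["tool_rot"][2];A=np.array([.618,.022])
th=np.radians(163.5);e=np.array([np.cos(th),np.sin(th)]);t=np.array([np.sin(th),-np.cos(th)])
print(p,np.degrees(y),"r",(p[:2]-A)@e,"behind",-(p[:2]-A)@t,s["opening"])
w=cam("wrist"); cv2.imwrite("pics/w7.png",w["img"])
E
```

```text
time: 17.32
tool_pos: [0.5273, 0.0149, 0.2177]
tool_rot: [-3.142, -0.0, 1.288]
contact_force: [0.1, -1.1, -0.2]
opening: 0.0001
time: 18.2
tool_pos: [0.5279, 0.0147, 0.0976]
tool_rot: [3.14, -0.0, 1.286]
contact_force: [0.8, 0.7, -0.5]
opening: 0.0005
[0.528 0.015 0.098] 73.6925013386884 r 0.08430580806085632 behind 0.03253989288702781 0.0005170600039432565
```

View pics/w7.png

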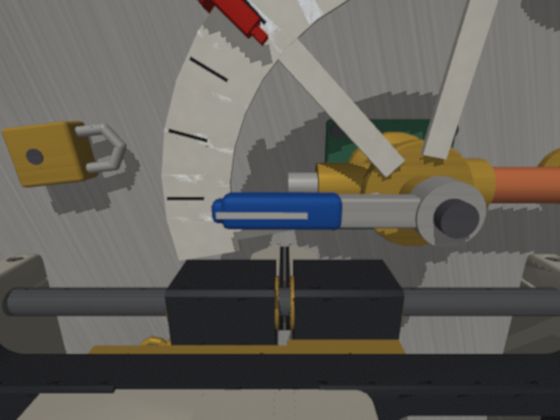

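The fingers are shut and squared to the lever's side, about 14 mm from it. The sleeve is at (211,275) and the pointer at (15,235). I'll push in small steps, turning with the lever and stopping short of the pointer to measure.

```bash
python3 -m inch '[[[6,0,0,0],[5,0,0,0],[3,0,0,0],[0,0,0,0]]]'
python3 -m inch '[[[3.2,0,0,0.037],[3.2,0,0,0.037],[3.2,0,0,0.037],[3.2,0,0,0.037],[3.2,0,0,0.037],[3.2,0,0,0.037],[3.2,0,0,0.037],[3.2,0,0,0.037],[0,0,0,0]]]'
python3 - <<'E'
from ang import *
s=observe();p=s["tool_pos"];y=s["tool_rot"][2];A=np.array([.618,.022])
th=y+np.pi/2;e=np.array([np.cos(th),np.sin(th)]);t=np.array([np.sin(th),-np.cos(th)])
print(p,np.degrees(th),"r",(p[:2]-A)@e,"behind",-(p[:2]-A)@t,s["contact_force"])
w=cam("wrist"); cv2.imwrite("pics/w8.png",w["img"])
F=(0,260,100,420)
for k,z in(("blue",.11),("red",.086)):
    m,u,a,b,n=dirpts(w,blob(w["img"],k,F),z); print(k,m,a,b,n,"own",np.degrees(np.arctan2(u[1],u[0]))%180,"from A",np.degrees(np.arctan2(*(m-A)[::-1])))
E
```

```text
time: 18.75
tool_pos: [0.5313, 0.0283, 0.0968]
tool_rot: [3.141, 0.0, 1.286]
contact_force: [-1.2, -1.9, 1.3]
opening: 0.0007
time: 19.88
tool_pos: [0.5397, 0.0518, 0.0959]
tool_rot: [-3.138, 0.002, 0.99]
contact_force: [-4.2, -2.3, -0.2]
opening: 0.0003
[0.54  0.052 0.096] 146.70052789578435 r 0.08177029125292426 behind 0.018104829948316043 [-4.188 -2.324 -0.21 ]
blue [0.55  0.074] [0.523 0.095] [0.573 0.056] 3532 own 142.44818048349956 from A 142.59933339424066
red [0.54  0.147] [0.532 0.16 ] [0.551 0.128] 1334 own 121.12897073427314 from A 122.02988942580875
```

View pics/w8.png

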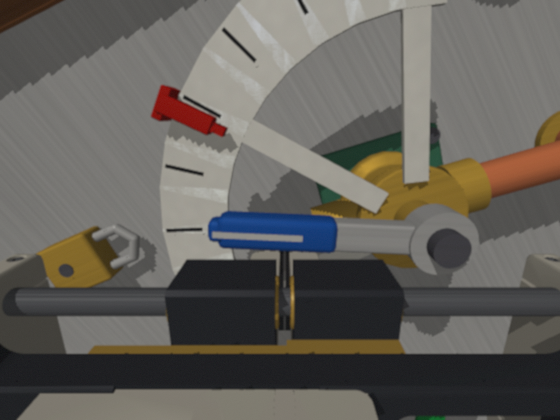

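The lever has come to 142.5° (blue at (232,275)) and the pointer is untouched at (112,190), bearing about 121.5°. Contact force is about 5 N. I'll continue for most of the rest, turning slightly more to stay flush.

```bash
sed -n '/^/p' /dev/null
cat > meas.py <<'E'
from ang import *
s=observe();p=s["tool_pos"];y=s["tool_rot"][2];A=np.array([.618,.022])
th=y+np.pi/2;e=np.array([np.cos(th),np.sin(th)]);t=np.array([np.sin(th),-np.cos(th)])
print(p,np.degrees(th),"r",(p[:2]-A)@e,"behind",-(p[:2]-A)@t,s["contact_force"])
w=cam("wrist")
for k,z in(("blue",.11),("red",.086)):
    m,u,a,b,n=dirpts(w,blob(w["img"],k,(0,260,100,420)),z); print(k,m,n,"own",np.degrees(np.arctan2(u[1],u[0]))%180,"from A",np.degrees(np.arctan2(*(m-A)[::-1])))
E
python3 -m inch '[[[3.2,0,0,0.046],[3.2,0,0,0.046],[3.2,0,0,0.046],[3.2,0,0,0.046],[3.2,0,0,0.046],[3.2,0,0,0.046],[3.2,0,0,0.046],[0,0,0,0]]]'
python3 meas.py
```

```text
time: 20.92
tool_pos: [0.5546, 0.0688, 0.0958]
tool_rot: [-3.139, 0.003, 0.668]
contact_force: [-4.6, -1.3, -0.8]
opening: 0.0003
[0.555 0.069 0.096] 128.24594352909529 r 0.07596035661386584 behind 0.020844570617044988 [-4.575 -1.322 -0.786]
blue [0.568 0.09 ] 3509 own 126.14660581701276 from A 126.3679410018701
red [0.541 0.147] 1175 own 121.31465867538606 from A 121.68035927863652
```

4.7° is left, which is about 6.5 mm at this radius.

```bash
python3 -m inch '[[[2,0,0,0.03],[2,0,0,0.03],[2,0,0,0.025],[0,0,0,0],[0,0,0,0]]]'
python3 meas.py
```

```text
time: 21.6
tool_pos: [0.5597, 0.0723, 0.096]
tool_rot: [-3.139, 0.002, 0.583]
contact_force: [-5.0, -0.3, -1.4]
opening: 0.0001
[0.56  0.072 0.096] 123.39551308347147 r 0.07409697222564948 behind 0.021025149156134983 [-4.979 -0.331 -1.446]
blue [0.574 0.094] 3461 own 121.15146005513708 from A 121.72681244907135
red [0.54  0.149] 1017 own 121.47915214089933 from A 121.57352322552889
```

Aligned within about 0.3°. I'll back straight off, rise, and check both the lever and the ring from clear of them.

```bash
python3 -m inch '[[[-3,0,0,0],[-8,0,0,0],[-15,0,0,0],[0,0,-25,0],[0,0,-40,0],[0,0,-50,0],[-40,0,-30,0],[-50,0,0,0],[-50,0,0,0],[0,0,0,0]]]'
python3 - <<'E'
from ang import *
c,b,r=go((.618,.022)); s=cam("scene"); A=np.array([.618,.022])
for k,z in(("blue",.11),("red",.086)):
    m,u,*_=dirpts(s,blob(s["img"],k,(175,225,262,350)),z); print("scene",k,m,np.degrees(np.arctan2(*(m-A)[::-1])))
for l,z in dict(ring=.01,key_a=.004,padlock=.01,bell=.03,mallet=0,oil_can=0).items():
    print(l,[(round(d["conf"],2),atz(s if 0 else c,d["at"],z)) for d in place_of("top",l)[:3]])
print(observe()["tool_pos"],observe()["contact_force"])
cv2.imwrite("pics/end.png",np.vstack([cv2.resize(c["img"][120:320,60:460],(600,300),interpolation=2),cv2.resize(s["img"][130:330,120:420],(450,300),interpolation=2).__class__(0) if 0 else cv2.resize(s["img"][130:330,100:500],(600,300),interpolation=2)]))
E
```

```text
time: 22.9
tool_pos: [0.4204, -0.0207, 0.2423]
tool_rot: [3.141, -0.001, 0.58]
contact_force: [1.2, 0.2, -0.9]
opening: 0.0003
lever centroid [0.572 0.092] ends [0.588 0.069] [0.554 0.12 ] n 143 r 0.08337804226826948 bearing 123.12614286310652 own axis 123.56103772587407
pointer centroid [0.542 0.147] ends [0.552 0.131] [0.533 0.159] n 58 r 0.14655814076647286 bearing 121.41295711202267 own axis 123.61524606992262
scene blue [0.578 0.077] 126.11702487339305
scene red [0.571 0.261] 101.06885400938093
ring [(0.82, array([ 0.577, -0.197,  0.01 ])), (0.77, array([0.562, 0.372, 0.01 ])), (0.64, array([ 0.413, -0.424,  0.01 ]))]
key_a [(0.74, array([0.728, 0.299, 0.004])), (0.28, array([ 0.784, -0.163,  0.004]))]
padlock [(0.51, array([0.37 , 0.114, 0.01 ]))]
bell [(0.95, array([0.764, 0.168, 0.03 ])), (0.24, array([ 0.779, -0.161,  0.03 ]))]
mallet [(0.81, array([ 0.781, -0.162,  0.   ])), (0.21, array([0.556, 0.377, 0.   ]))]
oil_can [(0.69, array([ 0.728, -0.285,  0.   ]))]
[ 0.423 -0.019  0.241] [-0.665  0.456 -0.703]
```

View pics/end.png

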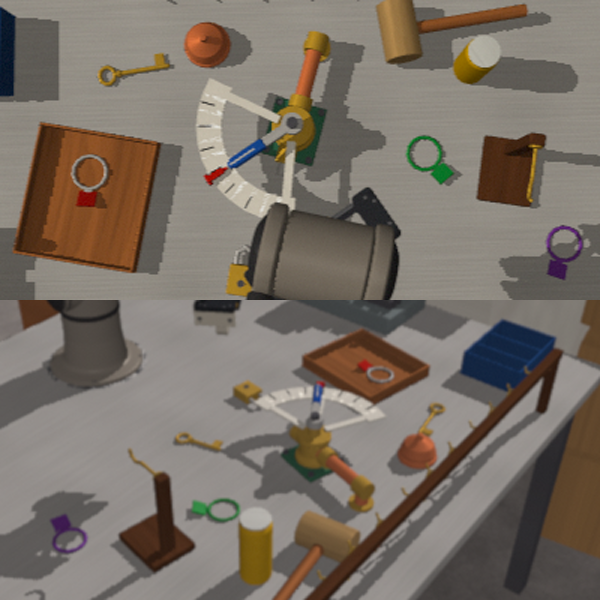

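The ring lies in the tray. In the top view the lever (150,250) and pointer (175,215) form one line from the axis: their own axes agree to 0.1°, and the bearings to 1.7°. The arm is clear and the bystanders are in place.

```bash
python3 -c "
from cell import *
print(hand_in(), observe()['time'])"
```

```text
the job is handed in; nothing more can be done
the job is handed in; nothing more can be done
```

I lifted the nickel ring off the hook and left it lying in the tray. Then, with the fingers shut, I pushed the lever round to the red pointer and backed off. The job is handed in; it reported no verdict.

**Last checks:**
- **Ring:** it lies flat and released, about 48 mm ahead of the tray's centre (limit 100 mm).
- **Lever:** it is within 0.3° of the pointer by the wrist camera. From the top camera after backing off it is within 0.1° by the parts' own axes, or 1.7° by bearing from the valve axis. The limit is 5°.
- **Pointer and forces:** the pointer's measured position did not change, and the pushing force read about 5 N (limit 18 N).
- **Bystanders:** padlock, bell, mallet, can and back-left key measured within about 8 mm of their first positions. The arm stood clear at about 0.24 m height. The networks missed the front key in the last top picture, but in the scene view it looks to be in its place.

**Checks that failed or disagreed:** the scene-camera colour check was no use, because the red mask picked up the ring's tag instead of the pointer. It also put the lever at 126°, against 121–123° from the other cameras, probably because that mask caught only part of the sleeve, and I did not count it.

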